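Find the working hatch on the model rail car and push it open

ROBOT

A 6-joint arm with a two-finger parallel gripper is mounted at the origin on the work surface. World frame = base frame: x ahead of the robot, y to its left, z up, the work surface at z = 0. Lengths are in m, angles in rad, forces in N, time in s.
With the tool pointing down it reaches from about 0.375 to 0.9 m from the base axis. Payload 3.1 kg.
Tool frame: the origin (TCP) lies midway between the tips of the shut fingers; the grasp point (between the pads) lies 19 mm behind it; z points along the fingers, y is the line along which they close (so a half turn about z gives the same grasp; the last joint's range is limited). The gripper opens to 87 mm and grips with 3 to 60 N. Pads are 19 mm wide; open, the fingers measure 117 mm over their backs; the gripper's body (75 mm by 190 mm) begins 51 mm behind the grasp point.
Start: joints at [-1.379, 0.527, 1.433, -0, 1.181, -0.178], TCP at [0.226, -0.583, 0.223] pointing down, gripper open.
Joint ranges: [-3.08, 3.08], [-0.75, 2.2], [0.22, 2.44], [-1.43, 4.57], [0, 2.65], [-2.85, 2.85]. Speed limits (rad/s): [2.79, 2.79, 3.14, 3.14, 3.14, 3.14].

INTERFACE

Orientations are given as a rotation vector (axis times angle).
In Python, from plant import robot gives the robot as it stands.
- The arm moves only by the shell command python3 -m creep 'ROWS'. ROWS is a JSON object of lists of equal length, an entry for each row: "rotation": the turn, a rotation vector about the tool's x, y, z in units of 5 degrees (1.0 is 5 degrees), a list of three; "dp": the shift along the tool's x, y, z in units of 30 mm (1.0 is 30 mm), a list of three; "fingers": the opening in per cent of the stroke, from 0 (shut) to 100 (fully open). In form: {"rotation": [[rx, ry, rz], ...], "dp": [[dx, dy, dz], ...], "fingers": [fingers, ...]}. A call has 1 to 10 rows; each row shifts and turns the commanded pose from where the row before left it, along the tool's axes as they then stand; what a row does not reach is not made up. A row lasts 1/12 s, in which the tool goes at most 41.7 mm and 7.16 degrees, less where a joint would pass 70% of its speed; a pose out of reach is approached as far as the arm can. A call is refused whole if a number of a shift passes 1 or a number of a turn 1, either way. A call with a gripper value outside its range is refused whole. The fingers move at their own pace and stop on an object; the grip force is fixed at half the most. Time passes only in rows, so rows that do not move let the fingers close. It gives the time, the measured TCP pose, the force, the opening and the grip force at its end, in the units of the state.
- robot.observe(): the state, without advancing time (a new reading comes with each control period).
- robot.get_image(name): name is "scene" or "top" or "wrist"; returns the picture (420x560x3 uint8, red, green, blue); there is no depth.
- robot.camera_info(name): a dict with "fx", "fy", "cx", "cy" (pixels), "rvec" (rotation vector, rad) and "tvec" (3), from world to camera coordinates, as OpenCV has them; the wrist camera has in their place "hand_eye" (4x4, takes a point from camera to tool coordinates, whose origin is the TCP and whose axes are the flange's). Camera axes: x right, y down, z forward; pixel columns grow to the right and rows downward; lengths in m; the calibration is good to about 2 mm. The wrist camera is an equidistant fisheye: a pixel r from the principal point sees the ray r / f radians off the axis. A picture is of the moment at which its call begins: read the wrist's pose just before it. camera_info takes no time and is no camera call.
- robot.job_done(): hands the job in; it is judged then, once.
The state is a dict: "t": time; "q": joint angles; "joint_vel": joint speeds; "tau": joint torques, N m; "position": TCP position; "orientation": TCP orientation; "wrist_force": force on the tool from outside, world axes, zero at the start; "torque": the same for the moment, N m; "opening": finger opening in m; "grasp_force": force on a finger pad.
Only numpy, scipy, OpenCV 4.12 (cv2) and the standard library are available. Lean on these libraries where they do the work, as an engineer would, in place of code of your own. Each camera call takes 0.05 s, during which the arm holds its last target. There are 200 camera calls.

TASK

Only one of the four roof hatches on the model rail car works: press the hatches gently near one end until you find the one that rocks, then push that hatch right over until it stands nearly upright and leave it open so the battery box below can be reached. It is all fingertip work with nothing to pick up: do not strike or force the model, and leave the paint pots and the things round the model where they are.

Things in the scene. Friction and masses are not known exactly. Their poses are not given: they have to be found in the camera images.
- hull: Camouflaged model rail car fixed on planks (250 x 560 mm). Origin on the bench under its middle; x away from the robot at yaw 0, y along the row of hatches, z up. Flat roof 150 mm above the origin, 170 mm (x) by 510 mm (y); the sides flare to 210 mm. 229 mm from the middle stand a cupola (13 mm high) at the -y end and a 6 mm vent strip at the +y end. Below each hatch is a bay 104 mm deep.
- hatch_1: First of four identical roof hatches in a row: plate 90 mm (x) x 70 mm (y) x 6 mm, flush with the roof, 2 mm gap all round. Origin: middle of the plate, 3 mm below its top; axes parallel to the hull's while shut. It hangs on a pivot through its origin along y, screw heads at both sides: a press about 30 mm from the middle towards an x end sinks that end and raises the other; pressing the middle moves nothing.
- hatch_2: Second roof hatch, built like hatch_1. Three of the four are blocked from below and give less than 2 mm; one, different each time, turns either way with about 2 N at an end, has no spring, stays at whatever angle it is left (its raised end can then be pushed up and over from the side), and stops 86 degrees from shut. Its origin lies -52.5 mm along the hull's y from the middle.
- hatch_3: Third roof hatch, built like hatch_1; see hatch_2 for how the hatches behave. Its origin lies +52.5 mm along the hull's y from the middle.
- hatch_4: Fourth roof hatch, built like hatch_1; see hatch_2 for how the hatches behave. Its origin lies +157.5 mm along the hull's y from the middle.
- paint_green: Small round paint pot with a green cap, 28 mm across, 37 mm high, standing on the roof's edge strip between two hatches; origin under its centre.
- paint_brown: Small round paint pot with a brown cap, 28 mm across, 37 mm high, standing on the roof's edge strip between two hatches; origin under its centre.
- glue: White glue bottle with a pointed nozzle, 50 mm across, 165 mm high, standing on the bench; origin under its centre.
- transmitter: Black radio-control transmitter lying on the bench with two sticks up, about 130 x 170 mm, 75 mm high; origin under its centre.
- wheel_1: Model wheel with grey chevron tread and a wooden top, 92 mm across, 60 mm high, lying flat on the bench; origin under its centre.
- wheel_2: A second wheel like wheel_1.
- knife: Yellow craft knife, 160 mm long, lying on the bench; origin under its handle's middle.

How it is judged:
By the outcome, as a careful person would: the job done as asked, in the order asked, and still so for the second after the job is handed in, with the robot touching nothing.
It also fails if it takes over 51 s, if anything falls off the work surface, if the arm or the gripper's body presses on something with over 40 N, if the wrist force passes 120 N, or if a joint passes its speed limit or range.

## Working session

There is one attempt and no reset: what is moved stays moved. The work goes in short steps, Python scripts to look and compute and a shell command to move; the robot and the scene stay as the last step left them, time stands still between calls to the robot, and variables do not carry over. Pictures are saved under pics/ and viewed, at most 10 in all, crops included, and the job is handed in when it is done.

```bash
mkdir -p pics; ls
python3 - <<'E'
from plant import robot
import cv2
s=robot.observe();print(s)
for n in("top","scene"):
    cv2.imwrite(f"pics/{n}0.png",cv2.resize(robot.get_image(n)[:,:,::-1],None,fx=1.42,fy=1.42,interpolation=cv2.INTER_CUBIC));print(robot.camera_info(n))
E
```

```text
pics
{'t': 0.0, 'q': array([-1.37947124e+00,  5.28473361e-01,  1.43391634e+00,  6.38537563e-06,
        1.18138302e+00, -1.78486162e-01]), 'joint_vel': array([ 0.0002523 , -0.00075386, -0.00069825,  0.00027833, -0.00077556,
       -0.00048334]), 'tau': array([ 1.53655281e-03, -4.40042710e+01, -1.76595533e+01,  6.33904897e-02,
        5.82248729e-02, -1.62486795e-04]), 'position': array([ 0.22579437, -0.58199694,  0.22156275]), 'orientation': array([-3.08589764e+00, -5.77189080e-01,  1.26991955e-05]), 'wrist_force': array([-0.0481387 ,  0.10060242, -0.11401757]), 'torque': array([ 0.06286332, -0.01389036,  0.01745277]), 'grasp_force': 0.0, 'opening': 0.08716789782857426}
{'fx': 468.88323390488074, 'fy': 468.88323390488074, 'cx': 282.4245236268618, 'cy': 213.1017402555389, 'rvec': array([ 2.10816185, -2.161109  ,  0.16607765]), 'tvec': array([0.01118975, 0.51425739, 1.59937074])}
{'fx': 452.4052337696766, 'fy': 452.4052337696766, 'cx': 279.2297594628915, 'cy': 210.31020011356082, 'rvec': array([ 1.92725027,  1.80540734, -0.5811683 ]), 'tvec': array([-0.03817569, -0.33642951,  1.70236452])}
```

View pics/top0.png

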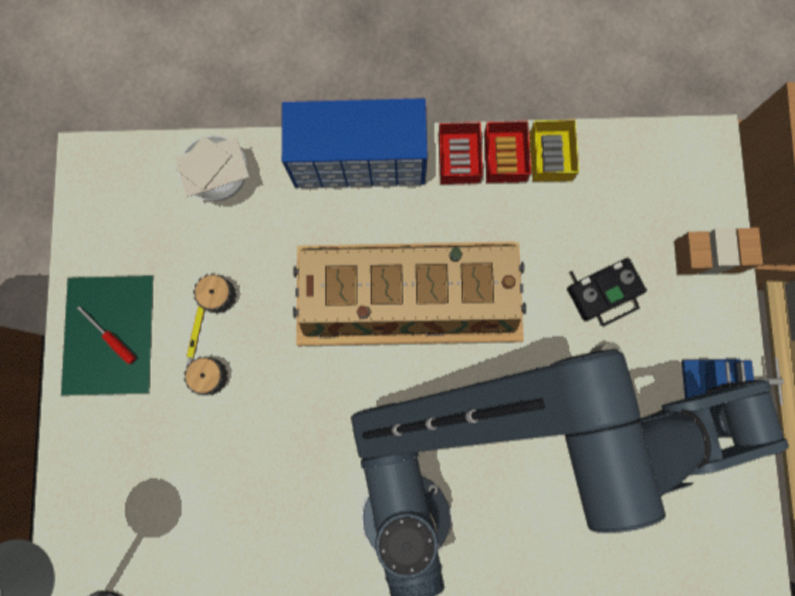

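View pics/scene0.png

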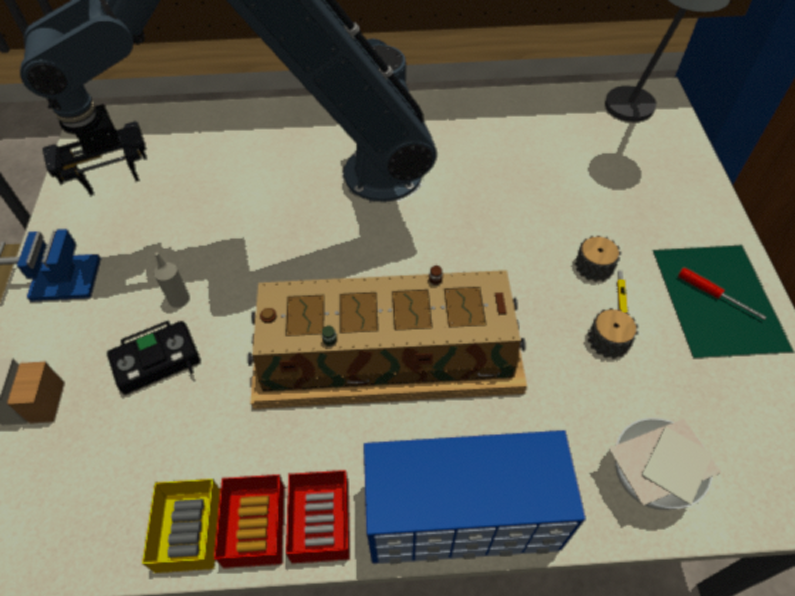

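The top view shows the hull with its cupola (right, -y end) at about (509,282) and the vent strip (left) at (310,286). The hatches are at x≈477, 432, 387 and 341. The green pot is at the far edge between hatches 1 and 2, and the brown pot is at the near edge between hatches 3 and 4. The glue bottle stands under the arm, beside the transmitter.

Run:
```python
from plant import robot
import cv2
im=robot.get_image("top")[:,:,::-1][165:247,200:376]
cv2.imwrite("pics/topc.png",cv2.resize(im,None,fx=4.5,fy=4.5,interpolation=cv2.INTER_CUBIC))
```

```text
(no output)
```

View pics/topc.png

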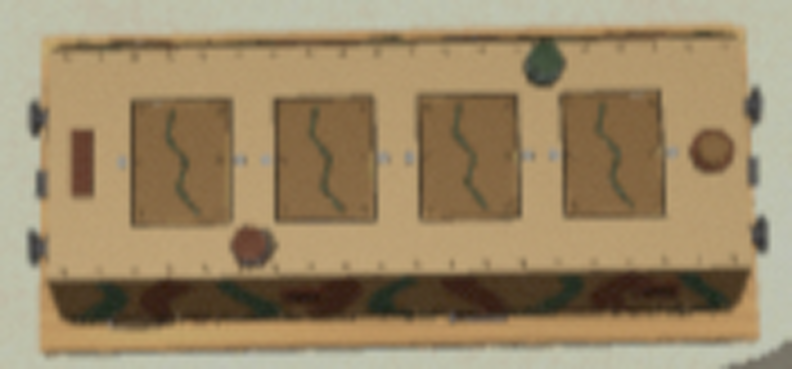

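The crop shows hatch centres at about (613,153), (470,157), (326,158) and (183,161). The green cap is at (545,60) and the brown cap at (253,245).

```bash
cat > h.py <<'E'
from plant import robot
import numpy as np, cv2
from scipy.spatial.transform import Rotation as R
def pix2w(name,uv,z):
    c=robot.camera_info(name);M=cv2.Rodrigues(c["rvec"])[0];o=-M.T@c["tvec"]
    d=M.T@np.array([(uv[0]-c["cx"])/c["fx"],(uv[1]-c["cy"])/c["fy"],1]);return o+d*(z-o[2])/d[2]
E
python3 - <<'E'
from h import *
np.set_printoptions(precision=4,suppress=True)
f=lambda u,v,z:pix2w("top",(200+(u+.5)/4.5-.5,165+(v+.5)/4.5-.5),z)
H=np.array([f(613,153.7,.15),f(470,157,.15),f(326,158.5,.15),f(183,161.5,.15)])
y=np.array([-157.5,-52.5,52.5,157.5])/1e3
a=np.polyfit(y,H[:,0],1);b=np.polyfit(y,H[:,1],1);print(H,a,b,"yaw",np.degrees(np.arctan2(-a[0],b[0])))
print("green",f(545,57,.187),"brown",f(253,243,.187))
print("glue?",pix2w("scene",(157/1.42,258/1.42),.165),"transm",pix2w("top",(607/1.42,290/1.42),.05))
s=robot.observe();print(R.from_rotvec(s["orientation"]).as_matrix())
E
```

```text
[[ 0.5399 -0.1782  0.15  ]
 [ 0.5401 -0.074   0.15  ]
 [ 0.5417  0.031   0.15  ]
 [ 0.5422  0.1353  0.15  ]] [0.008 0.541] [ 0.9956 -0.0215] yaw -0.4582015474144476
green [ 0.6045 -0.1284  0.187 ] brown [0.4751 0.0829 0.187 ]
glue? [ 0.3927 -0.4809  0.165 ] transm [ 0.5315 -0.5075  0.05  ]
[[ 0.9324  0.3615 -0.0003]
 [ 0.3615 -0.9324  0.0016]
 [ 0.0003 -0.0016 -1.    ]]
```

```bash
python3 -m creep '{"rotation":[[0,0,0.87],[0,0,0.87],[0,0,0.87],[0,0,0.87],[0,0,0.86],[0,0,0],[0,0,0],[0,0,0],[0,0,0],[0,0,0]],"dp":[[0,0,0],[0,0,0],[0,0,0],[0,0,0],[0,0,0],[0.55,-0.8,0],[0.55,-0.8,0],[0.55,-0.8,0],[0.55,-0.8,0],[0.55,-0.8,0]],"fingers":[0,0,0,0,0,0,0,0,0,0]}'
python3 -m creep '{"rotation":[[0,0,0],[0,0,0],[0,0,0],[0,0,0],[0,0,0],[0,0,0],[0,0,0],[0,0,0],[0,0,0],[0,0,0]],"dp":[[0.55,-0.8,0],[0.55,-0.8,0],[0.55,-0.8,0],[0.55,-0.8,0],[0.55,-0.8,0],[0.55,-0.8,0],[0.55,-0.8,0],[0.55,-0.8,0],[0.55,-0.8,0],[0.55,-0.8,0]],"fingers":[0,0,0,0,0,0,0,0,0,0]}'
```

```text
t: 0.98
position: [0.3099, -0.4621, 0.2222]
orientation: [-3.141, 0.015, 0.0]
wrist_force: [0.7, -0.3, 0.5]
opening: 0.0281
grasp_force: 0.0
t: 1.82
position: [0.4771, -0.2235, 0.2224]
orientation: [-3.141, 0.014, 0.001]
wrist_force: [0.8, 0.2, 0.2]
opening: 0.0005
grasp_force: 0.0
```

```bash
python3 -m creep '{"rotation":[[0,0,0],[0,0,0],[0,0,0],[0,0,0],[0,0,0],[0,0,0],[0,0,0],[0,0,0]],"dp":[[0.55,-0.75,0],[0.55,-0.77,0],[0,0,0.6],[0,0,0.6],[0,0,0.4],[0,0,0.2],[0,0,0.05],[0,0,0]],"fingers":[0,0,0,0,0,0,0,0]}'
python3 - <<'E'
from h import *
print(robot.observe())
im=robot.get_image("scene")[:,:,::-1][160:310,160:390]
cv2.imwrite("pics/s1.png",cv2.resize(im,None,fx=3.4,fy=3.4,interpolation=cv2.INTER_CUBIC))
E
```

```text
t: 2.48
position: [0.5099, -0.1797, 0.1668]
orientation: [-3.141, 0.014, 0.001]
wrist_force: [-0.2, 0.4, -0.0]
opening: 0.0003
grasp_force: 0.0
{'t': 2.4833, 'q': array([-5.45654692e-01,  4.90594935e-01,  1.70077246e+00,  1.86455514e-05,
        9.50997615e-01,  1.03434301e+00]), 'joint_vel': array([-0.00245087, -0.01916105, -0.01485418,  0.00137374,  0.00521959,
        0.00056207]), 'tau': array([ 8.52624862e-02, -3.81474066e+01, -1.38134989e+01,  6.02563634e-02,
       -5.78640355e-02, -3.94493400e-04]), 'position': array([ 0.50989228, -0.17971498,  0.16678594]), 'orientation': array([-3.14114836e+00,  1.44685676e-02,  1.02752085e-03]), 'wrist_force': array([-0.24700422,  0.44083624, -0.01169394]), 'torque': array([-0.00568055,  0.01536443,  0.0346061 ]), 'grasp_force': 0.0, 'opening': 0.00027444352260341765}
```

View pics/s1.png

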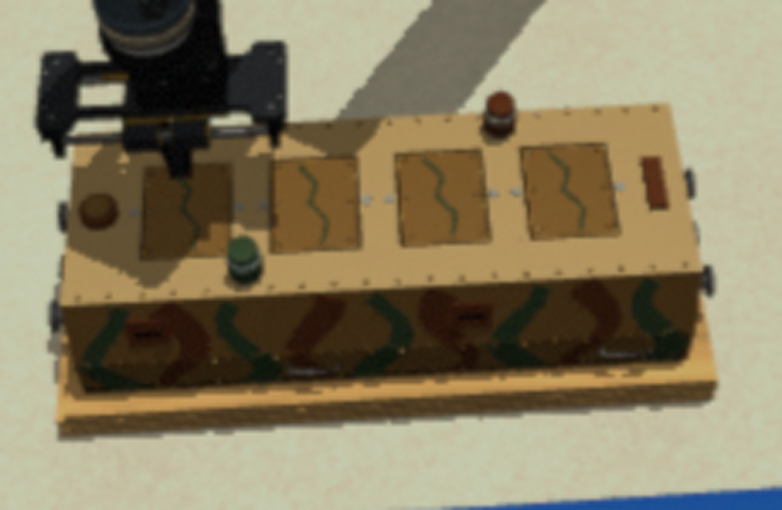

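Scene crop: the fingertip is at about (180,175), over hatch 1's near end and clear of both pots. I'll press now in small steps.

```bash
python3 -m creep '{"rotation":[[0,0,0],[0,0,0],[0,0,0],[0,0,0],[0,0,0],[0,0,0]],"dp":[[0,0,0.2],[0,0,0.15],[0,0,0.08],[0,0,0.05],[0,0,0.05],[0,0,0]],"fingers":[0,0,0,0,0,0]}'
python3 -m creep '{"rotation":[[0,0,0],[0,0,0],[0,0,0]],"dp":[[0,0,0.05],[0,0,0.05],[0,0,0]],"fingers":[0,0,0]}'
```

```text
t: 3.03
position: [0.5099, -0.1796, 0.1509]
orientation: [-3.141, 0.014, 0.001]
wrist_force: [-0.2, 0.0, 0.6]
opening: 0.0004
grasp_force: 0.0
t: 3.28
position: [0.5102, -0.1797, 0.15]
orientation: [3.141, -0.014, 0.001]
wrist_force: [-3.4, 0.6, 11.5]
opening: 0.0001
grasp_force: 5.8
```

Hatch 1 is blocked: 11.5 N without sinking. On to hatch 2.

```bash
python3 -m creep '{"rotation":[[0,0,0],[0,0,0],[0,0,0],[0,0,0],[0,0,0],[0,0,0],[0,0,0],[0,0,0],[0,0,0],[0,0,0]],"dp":[[0,0,-0.3],[0,0,-0.3],[0,-0.9,0],[0,-0.9,0],[0,-0.9,0],[0,-0.75,0],[0,0,0.25],[0,0,0.18],[0,0,0.05],[0,0,0]],"fingers":[0,0,0,0,0,0,0,0,0,0]}'
python3 -m creep '{"rotation":[[0,0,0],[0,0,0],[0,0,0],[0,0,0]],"dp":[[0,0,0.05],[0,0,0.05],[0,0,0.02],[0,0,0]],"fingers":[0,0,0,0]}'
```

```text
t: 4.12
position: [0.5109, -0.077, 0.1512]
orientation: [3.142, -0.016, -0.001]
wrist_force: [0.0, 0.3, 0.0]
opening: 0.0005
grasp_force: 0.0
t: 4.45
position: [0.5114, -0.0773, 0.1499]
orientation: [3.141, -0.016, 0.002]
wrist_force: [-3.7, 0.3, 12.4]
opening: 0.0003
grasp_force: 6.1
```

```bash
python3 -m creep '{"rotation":[[0,0,0],[0,0,0],[0,0,0],[0,0,0],[0,0,0],[0,0,0],[0,0,0],[0,0,0],[0,0,0],[0,0,0]],"dp":[[0,0,-0.3],[0,0,-0.3],[0,-0.9,0],[0,-0.9,0],[0,-0.9,0],[0,-0.85,0],[0,0,0.25],[0,0,0.18],[0,0,0.05],[0,0,0]],"fingers":[0,0,0,0,0,0,0,0,0,0]}'
python3 -m creep '{"rotation":[[0,0,0],[0,0,0],[0,0,0],[0,0,0]],"dp":[[0,0,0.05],[0,0,0.05],[0,0,0.02],[0,0,0]],"fingers":[0,0,0,0]}'
```

```text
t: 5.28
position: [0.5117, 0.0294, 0.1512]
orientation: [3.141, -0.016, -0.002]
wrist_force: [-0.6, -0.1, -0.7]
opening: 0.0003
grasp_force: 0.0
t: 5.62
position: [0.5122, 0.0295, 0.1483]
orientation: [3.141, -0.015, 0.001]
wrist_force: [0.0, -0.1, 1.7]
opening: 0.0006
grasp_force: 0.7
```

```bash
python3 -m creep '{"rotation":[[0,0,0],[0,0,0],[0,0,0],[0,0,0],[0,0,0],[0,0,0],[0,0,0]],"dp":[[0,0,0.06],[0,0,0.08],[0,0,0.08],[0,0,0.08],[0,0,0.08],[0,0,0.08],[0,0,0]],"fingers":[0,0,0,0,0,0,0]}'
```

```text
t: 6.2
position: [0.5112, 0.0307, 0.1336]
orientation: [-3.141, 0.014, 0.003]
wrist_force: [0.8, -0.8, 0.7]
opening: 0.0009
grasp_force: 0.3
```

Hatch 3 rocks: it sank about 16 mm at under 2 N. I'll lift over to its far side.

```bash
python3 -m creep '{"rotation":[[0,0,0],[0,0,0],[0,0,0],[0,0,0],[0,0,0],[0,0,0],[0,0,0],[0,0,0],[0,0,0]],"dp":[[0,0,-0.4],[0,0,-0.7],[0,0,-0.7],[0,0,-0.6],[0.8,0,0],[0.8,0,0],[0.8,0,0],[0.7,0,0],[0,0,0]],"fingers":[0,0,0,0,0,0,0,0,0]}'
python3 - <<'E'
from h import *
im=robot.get_image("scene")[:,:,::-1][160:310,160:390]
cv2.imwrite("pics/s2.png",cv2.resize(im,None,fx=3.4,fy=3.4,interpolation=cv2.INTER_CUBIC))
E
```

```text
t: 6.95
position: [0.6089, 0.0293, 0.206]
orientation: [3.141, -0.014, 0.007]
wrist_force: [0.3, 0.1, 0.8]
opening: 0.0006
grasp_force: 0.0
```

View pics/s2.png

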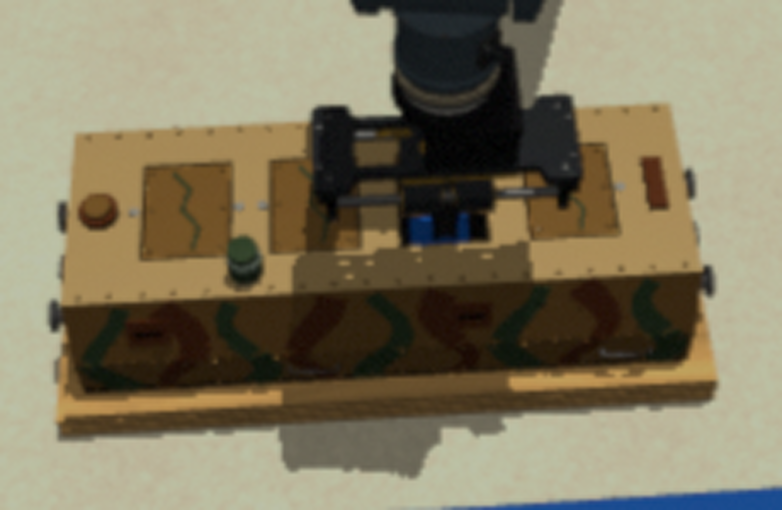

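Scene crop: hatch 3 is tilted with the blue battery box visible at (440,228). The finger is beyond the raised end. Next I lower it and push toward -x.

```bash
python3 -m creep '{"rotation":[[0,0,0],[0,0,0],[0,0,0],[0,0,0],[0,0,0],[0,0,0],[0,0,0],[0,0,0],[0,0,0],[0,0,0]],"dp":[[0,0,0.5],[0,0,0.5],[0,0,0.35],[0,0,0],[-0.2,0,0],[-0.2,0,0],[-0.2,0,0],[-0.2,0,0],[-0.1,0,0],[0,0,0]],"fingers":[0,0,0,0,0,0,0,0,0,0]}'
```

```text
t: 7.83
position: [0.5821, 0.0293, 0.1694]
orientation: [3.14, -0.014, 0.02]
wrist_force: [3.9, -0.7, 3.3]
opening: 0.0006
grasp_force: 2.1
```

```bash
python3 -m creep '{"rotation":[[0,0,0],[0,0,0],[0,0,0],[0,0,0],[0,0,0],[0,0,0]],"dp":[[-0.1,0,0],[-0.1,0,0],[-0.1,0,0],[-0.1,0,0],[-0.1,0,0],[0,0,0]],"fingers":[0,0,0,0,0,0]}'
```

```text
t: 8.33
position: [0.5608, 0.0301, 0.1652]
orientation: [-3.141, 0.014, 0.006]
wrist_force: [0.5, -0.7, -0.2]
opening: 0.0002
grasp_force: 0.0
```

Run:
```python
from h import *
a=robot.get_image("scene")[:,:,::-1][200:250,250:330]
b=robot.get_image("wrist")[:,:,::-1]
cv2.imwrite("pics/s3.png",np.hstack([cv2.resize(a,(400,250),interpolation=cv2.INTER_CUBIC),cv2.resize(b,(333,250))]))
```

```text
(no output)
```

View pics/s3.png

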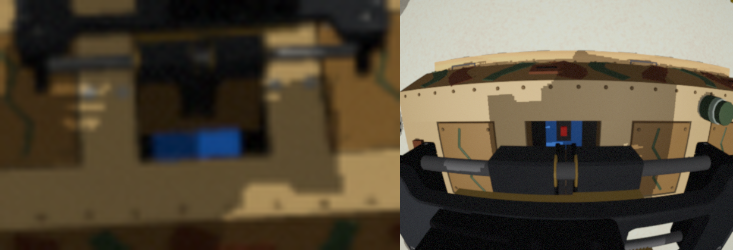

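The plate stands up just behind the finger (finger at about (200,90), plate underside below it) and the battery box is visible. I'll push on a few more millimetres, watching the force.

```bash
python3 -m creep '{"rotation":[[0,0,0],[0,0,0],[0,0,0],[0,0,0]],"dp":[[-0.05,0,0],[-0.05,0,0],[-0.04,0,0],[0,0,0]],"fingers":[0,0,0,0]}'
```

```text
t: 8.77
position: [0.559, 0.03, 0.1657]
orientation: [-3.141, 0.014, -0.001]
wrist_force: [2.2, -0.3, -0.7]
opening: 0.0002
grasp_force: 0.9
```

```bash
python3 -m creep '{"rotation":[[0,0,0],[0,0,0],[0,0,0],[0,0,0]],"dp":[[-0.04,0,0],[-0.04,0,0],[0,0,0],[0,0,0]],"fingers":[0,0,0,0]}'
```

```text
t: 9.1
position: [0.5588, 0.0299, 0.166]
orientation: [-3.141, 0.015, -0.009]
wrist_force: [6.4, 1.5, -4.2]
opening: 0.0004
grasp_force: 3.1
```

The force rises with no motion, so the hatch is at its stop. I'll back off and look.

```bash
python3 -m creep '{"rotation":[[0,0,0],[0,0,0],[0,0,0],[0,0,0],[0,0,0],[0,0,0],[0,0,0],[0,0,0],[0,0,0],[0,0,0]],"dp":[[0.1,0,0],[0.3,0,0],[0.6,0,0],[0.8,0,0],[0,0,-0.9],[0,0,-0.9],[0,0,-0.9],[0,0,-0.9],[0,0,-0.9],[0,0,-0.5]],"fingers":[0,0,0,0,0,0,0,0,0,0]}'
python3 -m creep '{"rotation":[[0,0,0],[0,0,0],[0,0,0],[0,0,0],[0,0,0],[0,0,0],[0,0,0],[0,0,0],[0,0,0],[0,0,0]],"dp":[[-0.9,0,0],[-0.9,0,0],[-0.9,0,0],[-0.9,0,0],[-0.9,0,0],[-0.9,0,0],[-0.5,0,0],[0,0,0],[0,0,0],[0,0,0]],"fingers":[0,0,0,0,0,0,0,0,0,0]}'
python3 - <<'E'
from h import *
a=robot.get_image("scene")[:,:,::-1][160:280,170:380]
b=robot.get_image("top")[:,:,::-1][165:247,200:376]
cv2.imwrite("pics/s4.png",np.vstack([cv2.resize(a,(600,343),interpolation=cv2.INTER_CUBIC),cv2.resize(b,(600,250))]))
E
```

```text
t: 9.93
position: [0.6112, 0.0293, 0.3194]
orientation: [3.141, -0.014, 0.005]
wrist_force: [-0.0, 0.0, -0.1]
opening: 0.0004
grasp_force: 0.0
t: 10.77
position: [0.4344, 0.0308, 0.3163]
orientation: [3.141, -0.014, 0.002]
wrist_force: [1.2, 0.2, -0.3]
opening: 0.0002
grasp_force: 0.0
```

View pics/s4.png

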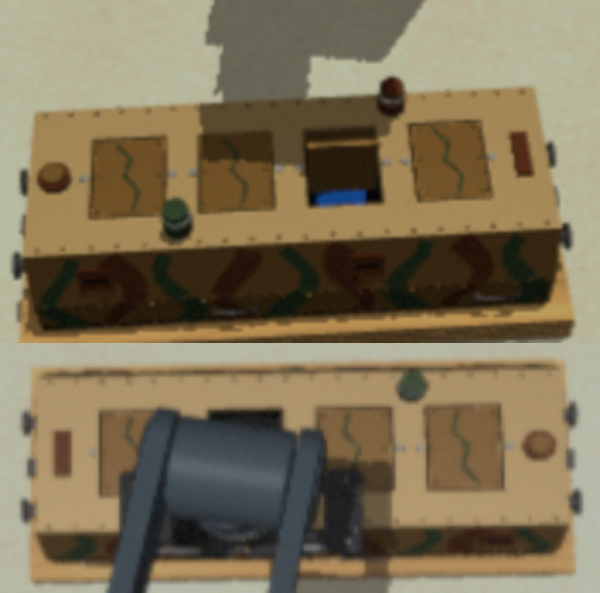

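The hatch stands up with its underside facing the camera (edge stripe at about v=130-145 in the scene part), and the box is visible at (340,198). The pots haven't moved. I'll check the angle by projection.

Run:
```python
from h import *
c=robot.camera_info("scene");K=np.array([[c["fx"],0,c["cx"]],[0,c["fy"],c["cy"]],[0,0,1]])
for th in(60,70,80,86):
    t=np.radians(th);d=np.array([np.cos(t),0,np.sin(t)]);n=np.array([-np.sin(t),0,np.cos(t)]);o=np.array([.5417,.031,.147])
    P=np.array([o+.045*d-.003*n,o+.045*d+.003*n,o-.045*d-.003*n]);p=cv2.projectPoints(P,c["rvec"],c["tvec"],K,None)[0][:,0]
    print(th,((p-[170,160])*600/210).round(1).tolist())
im=robot.get_image("scene")[:,:,::-1][195:240,270:310]
cv2.imwrite("pics/s5.png",cv2.resize(im,None,fx=12,fy=12,interpolation=cv2.INTER_CUBIC))
```

```text
60 [[340.0, 162.8], [339.6, 156.5], [336.0, 169.5]]
70 [[339.5, 154.6], [339.0, 148.5], [336.5, 177.0]]
80 [[338.9, 146.6], [338.4, 140.9], [337.1, 184.2]]
86 [[338.5, 142.1], [338.1, 136.8], [337.4, 188.2]]
```

View pics/s5.png

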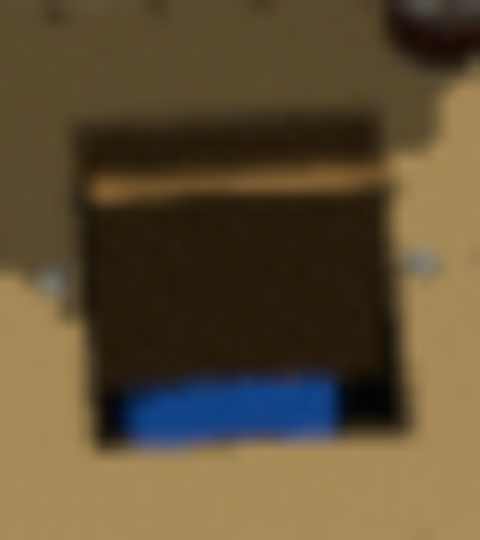

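Measured against the screw heads, the upper edge matches about 85°, at its stop. The robot is clear, so I'm handing in.

```bash
python3 -c "
from plant import robot
print(robot.job_done())"
```

```text
the job is handed in; nothing more can be done
None
```

Hatch 3 was the working one: I pushed it over to its stop at about 85°, left it open with the battery box visible, moved the arm clear, and handed the job in at about 11 s; hatches 1 and 2 were blocked, and I did not press hatch 4.

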